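# Stack the tilting stage and hold a sample slide flush on its sloped face

### The arm

A 6-joint arm with a two-finger parallel gripper is mounted at the origin on the work surface. World frame = base frame: x ahead of the robot, y to its left, z up, the work surface at z = 0. Lengths are in m, angles in rad, forces in N, time in s.
With the tool pointing down it reaches from about 0.25 to 0.8 m from the base axis. Payload 8.5 kg.
Tool frame: the origin (TCP) lies on the front face of the gripper's body, between the roots of the fingers; the fingertips stand 73 mm ahead of it and the grasp point (between the pads) lies 54 mm ahead of it (r.tips_ahead is the distance from the TCP to the fingertips, in m); z points along the fingers, y is the line along which they close (so a half turn about z gives the same grasp; the last joint's range is limited). The gripper opens to 85 mm and grips with 20 to 120 N. Pads are 22 mm wide; open, the fingers measure 114 mm over their backs; the gripper's body (76 mm by 85 mm) begins 54 mm behind the grasp point. The pads swing forward as they close: fully open they stand 13 mm farther back than shut.
Start: joints at [-1.287, 0.238, -0.013, 1.319, 0, 1.571], TCP at [0.147, -0.504, 0.304] pointing down, gripper open.
Joint ranges: [-2.66, 2.66], [-1.03, 1.9], [-1.14, 1.46], [-1.82, 2.27], [-1.45, 1.34], [-3.14, 3.14]. Speed limits (rad/s): [2.22, 2.22, 2.79, 3.14, 3.14, 3.14].

### API

Orientations are given as a rotation vector (axis times angle).
In Python, from cell import r, monitor, camera, get_calibration, close_job gives the robot as it stands. Calls block until the motion is done:
- r.goto(position, orientation): joint-space move of the TCP to a pose.
- r.move_straight(position, attitude=None, v=0.15, contact_N=None): straight line of the TCP; attitude=None keeps the orientation; v is the mean speed in m/s. With contact_N (N) it stops when the force on the tool has changed by that much, and returns True; else False.
- r.goto_joints(angles): joint-space move.
- r.release() and r.close(strength=None): open the fingers fully, or close them until they stop; strength is the grip in N (None keeps the last).
- r.dwell(seconds).
- r.ik(position, orientation): joint angles nearest the present ones, or None.
- monitor.read_state(): the state.
- camera(name): name is "scene" or "top"; returns (picture, depth): 400x640x3 uint8, blue, green, red; 400x640 float32, m along the optical axis (not along the pixel's ray), 0 where there is no reading.
- get_calibration(name): a dict with "vertical_fov" (degrees; the focal length in pixels is half the picture's height over the tangent of half this angle, whatever the lens; pixels are square), "cx", "cy" (the principal point, pixels), "distortion" ([k1, k2, p1, p2, k3] as OpenCV has them; the pictures are not rectified), "origin" and "attitude" of the camera in the world. Camera axes: x right, y down, z forward; pixel columns grow to the right and rows downward; lengths in m; the calibration is good to about 2 mm. A picture is of the moment at which its call begins. get_calibration takes no time and is no camera call.
A pose or a line that the arm cannot do raises r.Unreachable and nothing moves.
- close_job(): hands the job in; it is judged then, once.
The state is a dict: "time": time; "joint_positions": joint angles; "joint_velocities": joint speeds; "joint_efforts": joint torques, N m; "tool_pos": TCP position; "tool_rot": TCP orientation; "force": force on the tool from outside, world axes, zero at the start; "moment": the same for the moment, N m; "opening": finger opening in m; "grip_force": force on a finger pad.
Only numpy, scipy, OpenCV 4.12 (cv2) and the standard library are available. Lean on these libraries where they do the work, as an engineer would, in place of code of your own. Each camera call takes 0.05 s, during which the arm holds its last target. There are 200 camera calls.

### The job

Put the grey tilting stage squarely on top of the column of two closed wooden cases, its sides parallel to theirs, and let go of it. Then take the blue sample slide by its white grip bar, tilt it to match the slope of the stage's orange face, and hold it flush and centred on that face, long side up the slope, pressing gently so that the sprung face sinks to about half its travel; finish like that, still gripping the bar and pressing. Keep the column standing square where it is and leave everything else alone.

Things in the scene. Friction and masses are not known exactly. Their poses are not given: they have to be found in the camera images.
- stage: Tilting stage, loose, 350-600 g: grey case 84 x 64 x 44 mm (x, y, z) with a black cheek along each long side; between the cheeks a hinged plate carries the orange face, rising toward +x. The face's highest edge is at most 88 mm above the underside. Origin: centre of the underside, z up. Its low side (-x) starts roughly towards the robot; it may be stacked either way round.
- stage_grip (a point): Where to grip the stage from above, across y: midway between the black cheeks, 45 mm above the stage's underside. The cheeks are 44 mm long (4 mm farther to +x than this point, which is above the centre), 5 mm thick, 64 mm apart over their outer faces (as wide as the case), tops 60 mm above the underside.
- stage_hinge (a point): Middle of the face plate's hinge: runs along y, 30 mm toward -x from the stage's centre, 45 mm above its underside. The slope differs each time, 0.18 to 0.42 rad; the stiff hinge keeps it under any push below 25 N. (The axes are the stage's.)
- face (a point): Centre of the top of the orange sprung face of the stage (60 mm along x, 50 mm along y, with a white rectangle in the middle). Its x axis runs up the slope, y along the hinge, z is the outward normal of the face. The face slides in along its own normal, up to 8 mm, against a spring of about 0.8 N per mm; this point moves with it.
- cushion (a joint): How far the orange face is pushed in along its normal, in m: 0 free (about 0.0004 under its own weight), 0.008 fully in.
- slide: Sample slide carrier, loose, about 65-105 g, lying flat on the table: blue plate 60 x 46 x 5 mm (x, y, z) with a white upright grip bar in the middle, 36 mm long (x), 14 mm thick (y), its top 45 mm above the underside. Grip the bar across y. Origin: centre of the flat underside; z up along the bar.
- case_top: Upper closed wooden case of the column, light wood, 90 x 70 x 36 mm (x, y, z), loose, 500 g. Origin: centre of the underside, so its lid is 36 mm above; x is its long side.
- case_low: Lower closed wooden case of the column, dark brown, same size, 90 x 70 x 36 mm, loose, 500 g, standing on the table. Origin: centre of the underside.
- cylinder_glass: Bystander: clear measuring cylinder, foot 56 mm across, 175 mm tall, behind the column. Origin: centre of the underside.
- beaker: Bystander: clear plastic beaker, 70 mm across, 75 mm tall, behind the column. Origin: centre of the underside.
- scale_box: Bystander: black flat box 48 x 100 x 20 mm, between robot and column. Origin: centre of the underside.
- pen_case: Bystander: white pen case 60 x 180 x 20 mm, on the left. Origin: centre of the underside.
- tape_roll: Bystander: green tape roll, 70 mm across, 22 mm tall, on the right. Origin: centre of the underside.
- weight: Bystander: brass weight with a knob, 40 mm across, 50 mm tall, behind the column. Origin: centre of the underside.
Things that resemble listed ones, but are neither listed nor needed, are in the scene too. What is shaped like the case_low but green is not meant.

How it is judged:
By the outcome, as a careful person would: the job done as asked, in the order asked, and still so for the second after the job is handed in, while the arm keeps its last pose, push and grip.
It also fails if it takes over 48 s, if anything falls off the work surface, if the arm or the gripper's body presses on something with over 40 N, if the wrist force passes 120 N, or if a joint passes its speed limit or range.

## Working session

There is one attempt and no reset: what is moved stays moved. The work goes in short steps, each a Python script; the robot and the scene stay as the last script left them, time stands still between calls to the robot, and variables do not carry over. Pictures are saved under pics/ and viewed, at most 10 in all, crops included, and the job is handed in when it is done.

```bash
mkdir -p pics; ls; cat > h.py <<'E'
import numpy as np, cv2
from scipy.spatial.transform import Rotation as R
from cell import r, monitor, camera, get_calibration, close_job
def cal(n):
    c=get_calibration(n); f=200/np.tan(np.radians(c["vertical_fov"])/2)
    return np.array([[f,0,c["cx"]],[0,f,c["cy"]],[0,0,1.]]),np.array(c["distortion"],float),np.array(c["origin"]),c["attitude"]
def att(a): 
    a=np.array(a,float); return R.from_matrix(a) if a.shape==(3,3) else R.from_rotvec(a)
def world(n,px,d):  # px Nx2, depth N
    K,D,o,a=cal(n); u=cv2.undistortPoints(np.array(px,float).reshape(-1,1,2),K,D).reshape(-1,2)
    return att(a).apply(np.c_[u,np.ones(len(u))]*np.array(d).reshape(-1,1))+o
def atz(n,px,z):
    K,D,o,a=cal(n); u=cv2.undistortPoints(np.array(px,float).reshape(-1,1,2),K,D).reshape(-1,2)
    v=att(a).apply(np.c_[u,np.ones(len(u))]); return o+v*((z-o[2])/v[:,2])[:,None]
def cloud(n,dep):
    v,u=np.mgrid[0:400,0:640]; return world(n,np.c_[u.ravel(),v.ravel()],dep.ravel()).reshape(400,640,3)
def shot(n,tag):
    p,d=camera(n); np.savez(f"pics/{tag}.npz",p=p,d=d); cv2.imwrite(f"pics/{tag}.png",p); return p,d
def down(yaw): # tool z down, tool y axis at world angle yaw
    y=np.array([np.cos(yaw),np.sin(yaw),0]); z=np.array([0,0,-1.]); return R.from_matrix(np.c_[np.cross(y,z),y,z]).as_rotvec()
E
python3 - <<'E'
from h import *
for n in("scene","top"):
    shot(n,n+"0"); print(get_calibration(n))
s=monitor.read_state();print(s)
E
```

```text
pics
{'vertical_fov': 52.384247822371606, 'cx': 320.92195394420963, 'cy': 198.82843654249342, 'distortion': array([-0.09613481,  0.        ,  0.        ,  0.        ,  0.        ]), 'origin': array([1.34606082, 0.13955027, 0.73026375]), 'attitude': array([-1.55417965, -1.90302722,  0.87669239])}
{'vertical_fov': 52.82864919698703, 'cx': 313.61070934080715, 'cy': 189.99686671406232, 'distortion': array([-0.05798125,  0.        ,  0.        ,  0.        ,  0.        ]), 'origin': array([0.44880903, 0.01015858, 1.21900918]), 'attitude': array([-2.18383782,  2.14649474, -0.15993072])}
{'time': 0.1, 'joint_positions': array([-1.28698807e+00,  2.38711843e-01, -1.41543518e-02,  1.31917085e+00,
        5.47270351e-06,  1.57078065e+00]), 'joint_velocities': array([ 0.00054367, -0.00167767,  0.00340525,  0.00108861, -0.00145439,
       -0.00110583]), 'joint_efforts': array([ 2.58278305e-04, -5.39719677e+01,  3.46999276e+01,  1.34090666e-02,
        1.27203570e-06, -1.10437236e-05]), 'tool_pos': array([ 0.14693463, -0.5037448 ,  0.30335261]), 'tool_rot': array([-3.10879476e+00, -4.44160828e-01,  2.67001984e-04]), 'force': array([ 0.20530331,  0.42059533, -0.5610554 ]), 'moment': array([0.01901262, 0.00562836, 0.00385056]), 'grip_force': 0.0, 'opening': 0.08568875130315659}
```

View pics/scene0.png

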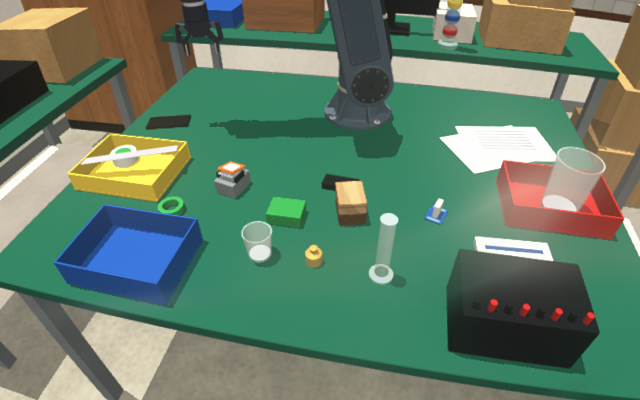

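View pics/top0.png

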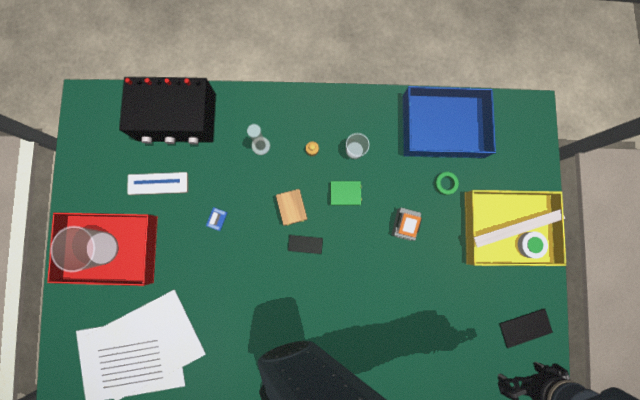

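Scene: column (scene 351,200 / top 291,207), stage (scene 233,178 / top 408,224), and slide (scene 437,211 / top 216,219). Could be confused: the green block (top 346,193), which resembles a case and is excluded. The pen case (top 157,184) is white with a blue stripe, so it is not the slide. The two black flat boxes are at top 305,244 and 525,328. I'll check the choice in one close crop.

```bash
python3 - <<'E'
from h import *
t=np.load("pics/top0.npz");s=np.load("pics/scene0.npz")
c=lambda p,x,y:cv2.resize(p[y-20:y+20,x-26:x+26],None,fx=5,fy=5,interpolation=cv2.INTER_CUBIC)
T=np.hstack([c(t["p"],*q) for q in((216,219),(291,207),(408,224))]);S=np.hstack([c(s["p"],*q) for q in((437,211),(351,201),(233,178))])
cv2.imwrite("pics/m.png",np.vstack([T,S]))
for n,z in(("top",t),("scene",s)):
    C=cloud(n,z["d"]); np.save(f"pics/{n}C.npy",C)
    print(n,C[230,270] if n=="top" else C[250,330])
    for name,(x0,x1,y0,y1,zl,zh) in dict(slidebar=(.3,.7,.1,.35,.035,.06),plate=(.3,.7,.1,.35,.003,.02),col=(.4,.6,-.02,.13,.06,.09)).items():
        m=(C[...,0]>x0)&(C[...,0]<x1)&(C[...,1]>y0)&(C[...,1]<y1)&(C[...,2]>zl)&(C[...,2]<zh)
        if m.sum()>5:
            P=C[m]; print(name,m.sum(),P.mean(0).round(4),P.min(0).round(3),P.max(0).round(3),cv2.minAreaRect((P[:,:2]*1000).astype(np.float32)))
E
```

```text
top [ 0.48097145  0.11615051 -0.00420192]
slidebar 56 [0.5128 0.2776 0.0438] [0.497 0.268 0.037] [0.529 0.288 0.049] ((512.4861450195312, 277.6268615722656), (13.15445613861084, 33.86751937866211), 73.90536499023438)
plate 713 [0.4926 0.2325 0.0045] [0.301 0.1   0.003] [0.699 0.349 0.019] ((500.6750793457031, 225.00875854492188), (398.6467590332031, 247.89779663085938), 0.28028619289398193)
col 772 [0.5476 0.0517 0.071 ] [0.497 0.008 0.06 ] [0.598 0.096 0.079] ((547.7759399414062, 51.870941162109375), (91.85299682617188, 70.10663604736328), 16.040132522583008)
scene [ 0.69204315  0.026354   -0.00177528]
slidebar 63 [0.5194 0.278  0.0424] [0.495 0.268 0.035] [0.537 0.288 0.047] ((516.6758422851562, 278.43756103515625), (13.498052597045898, 40.23945617675781), 73.26611328125)
plate 207 [0.5136 0.2706 0.0055] [0.335 0.1   0.003] [0.605 0.311 0.02 ] ((467.21624755859375, 204.71844482421875), (218.0635223388672, 255.68252563476562), 84.35977172851562)
col 689 [0.5567 0.0523 0.0704] [0.5   0.006 0.06 ] [0.6   0.096 0.075] ((552.2412109375, 50.7153205871582), (93.78180694580078, 70.27177429199219), 15.724580764770508)
```

View pics/m.png

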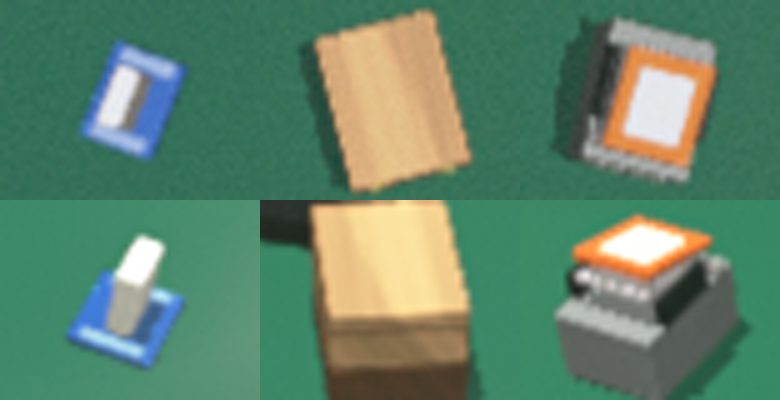

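Crop confirms the choices: the slide is blue with a white bar, the column is light wood over dark brown, and the grey stage's orange face is high on the far side. Next I'll fit the stage and the local table offsets.

```bash
python3 - <<'E'
from h import *
for n in("top","scene"):
    C=np.load(f"pics/{n}C.npy"); p=np.load(f"pics/{n}0.npz")["p"].astype(int); hsv=cv2.cvtColor(p.astype(np.uint8),cv2.COLOR_BGR2HSV)
    green=(abs(hsv[...,0]-75)<15)&(hsv[...,1]>80)
    for nm,c in dict(stage=(.51,-.23),col=(.55,.052),slide=(.514,.278)).items():
        near=np.hypot(C[...,0]-c[0],C[...,1]-c[1])<.1
        g=near&green&(abs(C[...,2])<.01); zt=np.median(C[g][:,2]); 
        o=near&~green&(C[...,2]-zt>.006)
        P=C[o]-[0,0,zt]
        print(n,nm,"table",zt.round(4),g.sum(),"obj",o.sum(),P.min(0).round(3),P.max(0).round(3))
        if nm=="col":
            T=P[(P[:,2]>.065)]; print("lid z",np.median(T[:,2]).round(4),cv2.minAreaRect((T[:,:2]*1000).astype(np.float32)))
        if nm=="slide":
            bl=near&(abs(hsv[...,0]-110)<15)&(hsv[...,1]>100); print(" blue",bl.sum(),cv2.minAreaRect((C[bl][:,:2]*1000).astype(np.float32)))
            T=P[P[:,2]>.04]; print(" bar",np.median(T[:,2]),cv2.minAreaRect((T[:,:2]*1000).astype(np.float32)))
        if nm=="stage":
            for lo,hi in((.038,.048),(.006,.048)):
                T=P[(P[:,2]>lo)&(P[:,2]<hi)]; print(" case",len(T),cv2.minAreaRect((T[:,:2]*1000).astype(np.float32)))
            og=near&((hsv[...,0]<16)|(hsv[...,0]>172))&(hsv[...,1]>130); k=np.zeros(og.shape,np.uint8)
            cs=np.argwhere(og)[:,::-1].astype(np.int32); cv2.fillConvexPoly(k,cv2.convexHull(cs),1); k=cv2.erode(k,np.ones((3,3)))>0
            T=C[k]-[0,0,zt]; T=T[T[:,2]>.035]
            for _ in range(3):
                A=np.c_[T[:,:2],np.ones(len(T))]; q=np.linalg.lstsq(A,T[:,2],rcond=None)[0]; e=abs(T[:,2]-A@q); T=T[e<max(.002,2*e.std())]
            print(" face",len(T),T.mean(0).round(4),"slope",np.arctan(np.hypot(*q[:2])),"dir",np.degrees(np.arctan2(q[1],q[0])),e.std(),cv2.minAreaRect((T[:,:2]*1000).astype(np.float32)),T[:,2].min(),T[:,2].max())
E
```

```text
top stage table -0.0008 2674 obj 732 [ 0.46  -0.328  0.006] [ 0.57  -0.147  0.08 ]
 case 182 ((518.3803100585938, -233.1683349609375), (180.61158752441406, 84.76848602294922), 77.64027404785156)
 case 263 ((518.3924560546875, -231.48785400390625), (183.89984130859375, 85.46419525146484), 77.64027404785156)
 face 165 [ 0.5006 -0.2896  0.0699] slope 0.25923117158526654 dir -10.16020737548272 0.000787410080179522 ((499.7288818359375, -288.74041748046875), (45.84864044189453, 51.5921516418457), 74.26984405517578) 0.061151073702685355 0.0784295274563892
top col table -0.0009 2397 obj 862 [0.452 0.007 0.006] [0.598 0.096 0.079]
lid z 0.0719 ((548.1640625, 51.84041213989258), (91.12384033203125, 69.83346557617188), 16.040132522583008)
top slide table -0.0008 3075 obj 164 [0.481 0.255 0.006] [0.544 0.308 0.05 ]
 blue 54 ((511.0841064453125, 279.210205078125), (40.87590408325195, 51.88990783691406), 70.88300323486328)
 bar 0.04492031639882277 ((512.4861450195312, 277.6268615722656), (13.15445613861084, 33.86751937866211), 73.90536499023438)
scene stage table -0.0011 1756 obj 879 [ 0.47  -0.32
[... 230 characters left out ...]
1), 81.29814910888672)
 face 88 [ 0.5109 -0.2858  0.0708] slope 0.2563746579928711 dir 5.63853435624004 0.000503144192743637 ((511.0423278808594, -286.2594299316406), (32.281341552734375, 61.30891418457031), 43.26940155029297) 0.0650396053535518 0.07780538247594615
scene col table -0.0009 1809 obj 1218 [ 0.468 -0.005  0.006] [0.606 0.097 0.076]
lid z 0.0718 ((552.244873046875, 50.70692825317383), (93.78087615966797, 70.2680892944336), 15.710455894470215)
scene slide table -0.001 2378 obj 165 [0.487 0.25  0.006] [0.549 0.3   0.048]
 blue 0 ((0.0, 0.0), (0.0, 0.0), 0.0)
 bar 0.04491221684754387 ((516.2671508789062, 279.0495300292969), (13.242183685302734, 39.52403259277344), 75.00393676757812)
```

```bash
python3 - <<'E'
from h import *
for n in("top","scene"):
    C=np.load(f"pics/{n}C.npy"); near=np.hypot(C[...,0]-.508,C[...,1]+.288)<.065
    for lo,hi in((.036,.048),(.012,.05)):
        T=C[near&(C[...,2]>lo)&(C[...,2]<hi)]; print(n,len(T),cv2.minAreaRect((T[:,:2]*1000).astype(np.float32)))
st=np.array([.5085,-.2885]); yaw=np.radians(-14)
for y in (yaw+np.pi/2,yaw-np.pi/2):
    for p,yy in((np.r_[st,.2],y),(np.array([.55,.051,.25]),y+np.radians(30)),(np.array([.514,.278,.15]),y)):
        print(r.ik(p,down(yy)))
E
```

```text
top 202 ((506.2691650390625, -289.96435546875), (65.22372436523438, 84.76602172851562), 76.7712631225586)
top 270 ((505.8081359863281, -289.8559875488281), (65.22372436523438, 85.71317291259766), 76.7712631225586)
scene 249 ((510.08978271484375, -288.3378601074219), (64.75408935546875, 87.43885040283203), 75.64033508300781)
scene 501 ((510.31488037109375, -288.16705322265625), (66.22904968261719, 87.74028015136719), 75.7206039428711)
[-0.51606985  0.39013728 -0.06439836  1.11626068  0.         -0.27172376]
[ 0.09246287  0.30742194 -0.05650674  1.20686765  0.         -0.18678981]
[ 4.95795794e-01  4.27690902e-01 -1.42847727e-01  1.00025770e+00
 -4.44089210e-16  7.40141890e-01]
[-5.16069854e-01  3.90137283e-01 -6.43983623e-02  1.11626068e+00
 -4.44089210e-16  2.86986890e+00]
[ 0.09246287  0.30742194 -0.05650674  1.20686765  0.          2.95480284]
[ 4.95795794e-01  4.27690902e-01 -1.42847727e-01  1.00025770e+00
 -4.44089210e-16 -2.40145076e+00]
```

```bash
python3 - <<'E'
from h import *
o=down(np.radians(76.2)); p=np.array([.508,-.289,.045+.054+.003])
r.goto(p+[0,0,.08],o); t=r.move_straight(p,v=.12,contact_N=8); print("contact",t,monitor.read_state()["tool_pos"])
r.close(60); s=monitor.read_state(); print(s["time"],s["opening"],s["grip_force"],s["force"])
r.move_straight(s["tool_pos"]+[0,0,.12],v=.15); s=monitor.read_state(); print(s["time"],s["opening"],s["force"],s["tool_pos"])
shot("scene","s1"); shot("top","t1")
c=lambda f,x,y,w:cv2.resize(cv2.imread(f)[max(0,y-w):y+w,max(0,x-w):x+w],(390,390),interpolation=cv2.INTER_CUBIC)
cv2.imwrite("pics/m1.png",np.hstack([c("pics/s1.png",230,150,60),c("pics/t1.png",412,224,60)]))
E
```

```text
contact False [ 0.50827198 -0.28937441  0.10262628]
2.8667 0.06295655894204709 67.5471306592226 [-0.00734205 -1.04569879  5.98572557]
3.825 0.06293324744856735 [-0.29873186 -0.10568189 -6.76389522] [ 0.50794329 -0.28910597  0.22209241]
```

View pics/m1.png

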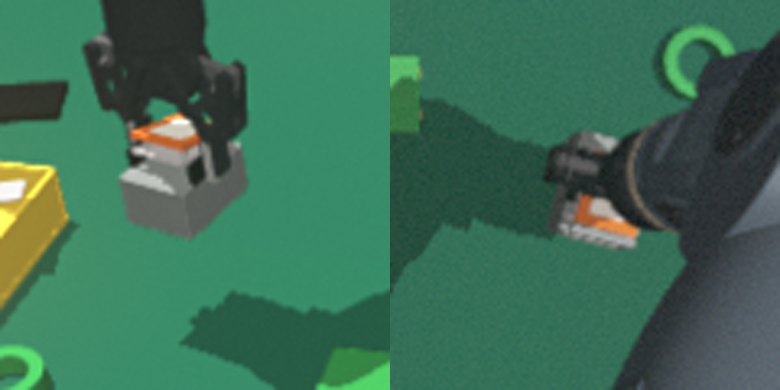

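```bash
python3 - <<'E'
from h import *
o=down(np.radians(105.9)); p=np.array([.5502,.0513,.072+.1026])
r.goto(p+[0,0,.05],o); r.move_straight(p+[0,0,.012],v=.12); r.dwell(.2)
t=r.move_straight(p-[0,0,.006],v=.03,contact_N=3); s=monitor.read_state(); print("contact",t,s["tool_pos"],s["force"],s["time"])
r.release(); s=monitor.read_state(); print(s["time"],s["force"])
r.move_straight(s["tool_pos"]+[0,0,.10],v=.15); print(monitor.read_state()["time"])
r.goto([.514,.278,.2],down(np.radians(74.2)))
print(monitor.read_state()["time"])
shot("scene","s2"); shot("top","t2")
for n,f in(("top","t2"),("scene","s2")):
    z=np.load(f"pics/{f}.npz");C=cloud(n,z["d"]);np.save(f"pics/{n}C2.npy",C)
    near=np.hypot(C[...,0]-.55,C[...,1]-.05)<.066
    for nm,lo,hi in(("lid",.062,.078),("both",.04,.078),("case",.108,.122),("low",.006,.06)):
        T=C[near&(C[...,2]>lo)&(C[...,2]<hi)]; print(n,nm,len(T),cv2.minAreaRect((T[:,:2]*1000).astype(np.float32)))
c=lambda f,x,y,w:cv2.resize(cv2.imread(f)[max(0,y-w):y+w,max(0,x-w):x+w],(390,390),interpolation=cv2.INTER_CUBIC)
cv2.imwrite("pics/m2.png",np.hstack([c("pics/s2.png",351,190,42),c("pics/t2.png",291,207,32)]))
E
```

```text
contact True [0.55032859 0.05137653 0.17523803] [-0.56539136  0.40383288  5.13543048] 6.325
6.6833 [ 0.35429157 -0.89412162 -0.20131701]
7.5
8.45
top lid 65 ((546.0133666992188, 51.31653594970703), (88.5357437133789, 70.33235168457031), 15.567828178405762)
top both 71 ((546.0133666992188, 51.31653594970703), (88.5357437133789, 70.33235168457031), 15.567828178405762)
top case 223 ((548.1022338867188, 50.78622055053711), (83.88806915283203, 63.92847442626953), 16.055767059326172)
top low 11 ((522.9293823242188, 37.84418487548828), (55.290863037109375, 92.99105834960938), 9.730423927307129)
scene lid 200 ((554.1593627929688, 51.273406982421875), (90.61803436279297, 70.08831787109375), 15.433801651000977)
scene both 405 ((554.0615844726562, 51.595306396484375), (90.83121490478516, 71.14540100097656), 15.626173973083496)
scene case 308 ((553.97314453125, 49.949249267578125), (81.83707427978516, 63.85860824584961), 16.069961547851562)
scene low 490 ((577.31201171875, 39.433326721191406), (108.47974395751953, 54.857364654541016), 57.423004150390625)
```

View pics/m2.png

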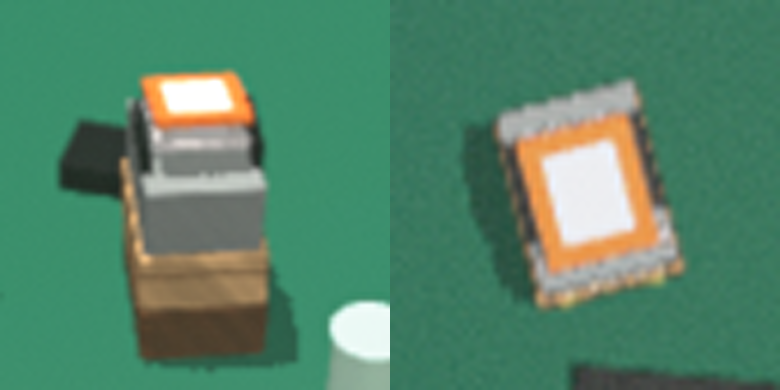

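Stage sits square with an even lid margin all round. Now measuring the face over several frames.

```bash
python3 - <<'E'
from h import *
for n in("top","scene"):
    F=[camera(n) for _ in range(6)]; d=np.median([f[1] for f in F],0); p=np.mean([f[0] for f in F],0).astype(np.uint8)
    C=cloud(n,d); hsv=cv2.cvtColor(p,cv2.COLOR_BGR2HSV)
    near=np.hypot(C[...,0]-.55,C[...,1]-.05)<.06
    og=near&(C[...,2]>.118)&((hsv[...,0]<18)|(hsv[...,0]>172))&(hsv[...,1]>110)
    k=np.zeros(og.shape,np.uint8); cv2.fillConvexPoly(k,cv2.convexHull(np.argwhere(og)[:,::-1].astype(np.int32)),1); ke=cv2.erode(k,np.ones((5,5)))>0
    T=C[ke]; A=np.c_[T[:,:2],np.ones(len(T))]; q=np.linalg.lstsq(A,T[:,2],rcond=None)[0]
    e=T[:,2]-A@q; cc=cv2.minAreaRect((C[k>0][:,:2]*1000).astype(np.float32)); c=np.array(cc[0])/1000
    w=ke&(hsv[...,1]<60)&(hsv[...,2]>150); W=C[w].mean(0)
    t=np.median(C[(np.hypot(C[...,0]-.55,C[...,1]-.05)<.11)&(abs(C[...,2])<.01)][:,2])
    cs=near&(C[...,2]>.108)&(C[...,2]<.122); cr=cv2.minAreaRect((C[cs][:,:2]*1000).astype(np.float32))
    print(n,len(T),"slope",np.arctan(np.hypot(*q[:2])),"dir",np.degrees(np.arctan2(q[1],q[0])),"res",e.std(),"\n hull",cc,"white",W,w.sum(),"z@c",q@np.r_[c,1],"z@W",q@np.r_[W[:2],1],"table",t,"case",cr)
    a=np.radians(16); u=np.array([np.cos(a),np.sin(a)]); b=np.arctan(q[:2]@u)
    print(" slope along stage x",b,"cross",np.arctan(q[:2]@[-u[1],u[0]]),"z at (.5515,.0505)",q@[.5515,.0505,1]-t)
print(monitor.read_state()["time"])
E
```

```text
top 259 slope 0.2548856044186864 dir 18.04417028387801 res 0.0010067507390711383 
 hull ((542.5165405273438, 49.843902587890625), (57.64548110961914, 54.027767181396484), 15.260920524597168) white [0.541706   0.04883916 0.14085326] 179 z@c 0.14103487902023998 z@W 0.14075298836152028 table -0.0008170379156426932 case ((547.9259643554688, 50.790557861328125), (83.55606079101562, 63.87902069091797), 16.123289108276367)
 slope along stage x 0.25473032988517547 cross 0.009293626570229313 z at (.5515,.0505) 0.14413041333099108
scene 124 slope 0.24638542792216056 dir 17.98342409267632 res 0.00040032966761588455 
 hull ((456.5887145996094, 40.49932861328125), (244.00863647460938, 57.726104736328125), 6.364646911621094) white [0.54929013 0.04938631 0.14224297] 82 z@c 0.11929852600053932 z@W 0.14216355328534405 table -0.0008852780197523002 case ((553.3211669921875, 49.718360900878906), (81.68205261230469, 63.543766021728516), 16.113204956054688)
 slope along stage x 0.24624371077158433 cross 0.00870412193178139 z at (.5515,.0505) 0.14366392623135235
9.15
```

```bash
cat >> h.py <<'E'
s_,a_=.252,np.radians(16.1); u_=np.array([np.cos(a_),np.sin(a_),0])
n_=np.array([0,0,1])*np.cos(s_)-u_*np.sin(s_); x_=u_*np.cos(s_)+np.array([0,0,1])*np.sin(s_)
y_=np.array([-u_[1],u_[0],0]); ori=R.from_matrix(np.c_[np.cross(y_,-n_),y_,-n_]).as_rotvec()
face=np.array([.5451,.0497,.1424])
def force(k=10):
    f=[]
    for _ in range(k): f.append(monitor.read_state()["force"]); r.dwell(.02)
    return np.mean(f,0)
E
python3 - <<'E'
from h import *
o=down(np.radians(74.2)); p=np.array([.5144,.2783,.084])
r.goto(p+[0,0,.06],o); t=r.move_straight(p,v=.12,contact_N=6); print("contact",t)
r.close(40); s=monitor.read_state(); print(s["time"],s["opening"],s["tool_pos"],s["grip_force"])
r.move_straight(s["tool_pos"]+[0,0,.14],v=.15); 
print(r.ik(face+n_*.13,ori),r.ik(face+n_*.08,ori))
r.goto(face+n_*(.084+.035),ori); r.dwell(.3); s=monitor.read_state(); print(s["time"],s["tool_pos"]-(face+n_*(.084+.035)),s["opening"],force())
shot("scene","s3"); shot("top","t3")
c=lambda f,x,y,w:cv2.resize(cv2.imread(f)[max(0,y-w):y+w,max(0,x-w):x+w],(390,390),interpolation=cv2.INTER_CUBIC)
cv2.imwrite("pics/m3.png",np.hstack([c("pics/s3.png",351,180,42),c("pics/t3.png",291,207,32)]))
E
```

```text
contact False
10.7833 0.013783910493260654 [0.51455421 0.27837828 0.08422609] 39.66940104961395
[ 0.05349689  0.09013769 -0.32108168  0.9138087   0.05626705 -0.22054997] [ 0.05947122  0.14559286 -0.3884551   0.79065795  0.05481255 -0.21474645]
13.1083 [ 0.00019624  0.00082002 -0.00037353] 0.013507302835307497 [ 0.07933078  0.08528664 -0.80145333]
```

View pics/m3.png

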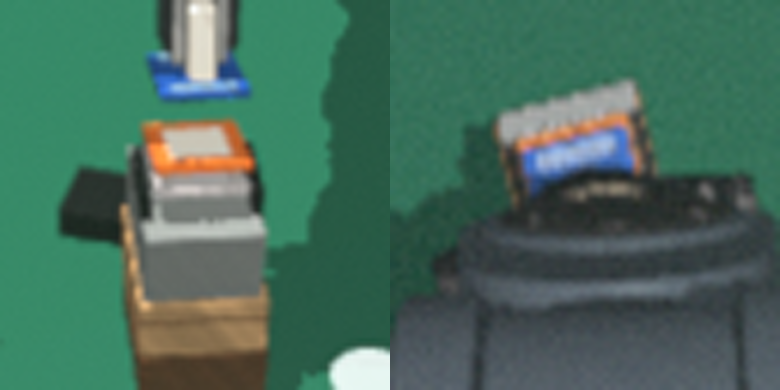

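```bash
python3 - <<'E'
from h import *
F=[camera("scene") for _ in range(5)]; d=np.median([f[1] for f in F],0); p=np.mean([f[0] for f in F],0).astype(np.uint8)
C=cloud("scene",d)-face; L=C@np.c_[x_,y_,n_]; hsv=cv2.cvtColor(p,cv2.COLOR_BGR2HSV)
near=np.linalg.norm(C,axis=2)<.075
bl=near&(abs(hsv[...,0]-110)<15)&(hsv[...,1]>90)&(L[...,2]>.02)
og=near&((hsv[...,0]<18)|(hsv[...,0]>172))&(hsv[...,1]>130)&(abs(L[...,2])<.006)
cs=near&(L[...,0]>.028)
for nm,m in(("blue",bl),("orange",og)):
    Q=L[m]; print(nm,m.sum(),np.percentile(Q,[1,50,99],axis=0).round(4).tolist(),"row/col",np.argwhere(m).min(0),np.argwhere(m).max(0))
    hi=Q[Q[:,0]>Q[:,0].max()-.012]; print("  front y-range",hi[:,1].min(),hi[:,1].max())
    T=Q[Q[:,2]>np.percentile(Q[:,2],40)] if nm=="blue" else Q
    A=np.c_[T[:,:2],np.ones(len(T))]; print("  plane tilt x,y",np.linalg.lstsq(A,T[:,2],rcond=None)[0])
    print("  rect",cv2.minAreaRect((Q[:,:2]*1000).astype(np.float32)))
print(monitor.read_state()["time"])
E
```

```text
blue 5 [[-0.0069, -0.0095, 0.039], [0.0035, 0.0102, 0.0391], [0.0101, 0.0146, 0.0392]] row/col [151 348] [154 357]
  front y-range -0.009583913659221973 0.011324427316550166
  plane tilt x,y [0.02827586 0.08442125 0.03816224]
  rect ((3.723541259765625, 3.583982467651367), (10.607089042663574, 29.415082931518555), 24.498449325561523)
orange 113 [[-0.0262, -0.0262, -0.0059], [0.0236, -0.0022, -0.0016], [0.0304, 0.0227, -0.0008]] row/col [164 340] [174 362]
  front y-range -0.026254065073547623 0.022924637978784884
  plane tilt x,y [-0.02745425 -0.00391455 -0.00183816]
  rect ((1.4071846008300781, -2.1374168395996094), (60.00840377807617, 49.74313735961914), 0.5225365161895752)
13.625
```

```bash
python3 - <<'E'
from h import *
print("tool err local",(monitor.read_state()["tool_pos"]-face-n_*.119)@np.c_[x_,y_,n_])
for n in("scene","top"):
    F=[camera(n) for _ in range(4)]; d=np.median([f[1] for f in F],0); p=np.mean([f[0] for f in F],0).astype(np.uint8)
    C=cloud(n,d)-face; L=C@np.c_[x_,y_,n_]; hsv=cv2.cvtColor(p,cv2.COLOR_BGR2HSV).astype(int)
    near=np.linalg.norm(C,axis=2)<.075
    bl=near&(abs(hsv[...,0]-110)<15)&(hsv[...,1]>70)&(L[...,2]>.028)&(L[...,2]<.046)
    og=near&((hsv[...,0]<18)|(hsv[...,0]>172))&(hsv[...,1]>130)&(abs(L[...,2])<.006)
    for nm,m in(("blue",bl),("orange",og)):
        Q=L[m]; print(n,nm,m.sum(),np.percentile(Q,[1,50,99],axis=0).round(4).tolist())
        hi=Q[Q[:,0]>Q[:,0].max()-.012]; print("  front y-range",hi[:,1].min(),hi[:,1].max())
        A=np.c_[Q[:,:2],np.ones(len(Q))]; print("  plane",np.linalg.lstsq(A,Q[:,2],rcond=None)[0])
        print("  rect",cv2.minAreaRect((Q[:,:2]*1000).astype(np.float32)))
E
```

```text
tool err local [ 1.51649534e-05 -3.54909447e-05  5.05114388e-05]
scene blue 128 [[-0.0257, -0.0248, 0.0349], [0.0203, -0.009, 0.0389], [0.0315, 0.0198, 0.0402]]
  front y-range -0.023916131937456325 0.021011161541921838
  plane [-0.03737025 -0.00506431  0.03904339]
  rect ((3.112873077392578, -1.9546146392822266), (46.01456069946289, 58.840267181396484), 89.9067153930664)
scene orange 115 [[-0.0262, -0.0265, -0.0059], [0.0234, -0.0022, -0.0016], [0.0305, 0.0226, -0.0006]]
  front y-range -0.026313364319139297 0.022809216101420546
  plane [-0.03190295 -0.00312294 -0.00174836]
  rect ((1.0416126251220703, -2.114154815673828), (59.148292541503906, 49.50354766845703), 0.44920629262924194)
top blue 69 [[0.0115, -0.0217, 0.037], [0.0185, -0.0006, 0.0397], [0.0264, 0.0223, 0.0438]]
  front y-range -0.02179272859104363 0.022672833716444483
  plane [ 0.02306959 -0.01383921  0.03918729]
  rect ((18.84452247619629, 0.4630928039550781), (44.36679458618164, 14.99742317199707), 89.05037689208984)
top orange 15 [[0.0234, -0.0232, -0.0024], [0.0245, -0.0015, -0.0009], [0.0259, 0.0227, 0.0007]]
  front y-range -0.02357326396521223 0.0230465067810049
  plane [ 0.41739419 -0.00446894 -0.0111141 ]
  rect ((24.684125900268555, -0.2628059387207031), (46.630889892578125, 2.3042685985565186), 89.45357513427734)
```

```bash
python3 - <<'E'
from h import *
f2=face-.001*x_-.0004*y_
r.move_straight(f2+n_*(.084+.006),ori,v=.06); r.dwell(.4); b=force(15)
g=6.
M=np.c_[x_,y_,n_]
while g>-5.5:
    g-=1; r.move_straight(f2+n_*(.084+g/1000),ori,v=.02); r.dwell(.2); f=(force(6)-b)@M
    s=monitor.read_state(); a=(s["tool_pos"]-f2)@n_*1000-84
    print(g,"act %.2f"%a,"F",f.round(2),"M",s["moment"].round(3),"t",round(s["time"],2))
    if f[2]>2.2: break
E
```

```text
5.0 act 4.98 F [ 0.16 -0.23  0.07] M [-0.049  0.272 -0.031] t 15.86
4.0 act 4.00 F [-0.03 -0.49 -0.25] M [-0.     0.278  0.04 ] t 16.41
3.0 act 3.02 F [ 0.07  0.07 -0.28] M [-0.053  0.291 -0.029] t 16.96
2.0 act 2.00 F [-0.05 -0.45 -0.11] M [-0.071  0.274 -0.016] t 17.51
1.0 act 1.01 F [-0.02  0.09 -0.19] M [-0.043  0.26   0.002] t 18.06
0.0 act -0.01 F [ 0.11 -0.27 -0.22] M [-0.006  0.253 -0.037] t 18.61
-1.0 act -0.93 F [0.1  0.15 0.16] M [-0.034  0.168  0.022] t 19.16
-2.0 act -1.96 F [ 0.61 -0.51  1.08] M [-0.038  0.125  0.015] t 19.71
-3.0 act -2.95 F [ 0.42 -0.16  2.34] M [-0.065  0.056  0.001] t 20.26
```

```bash
python3 - <<'E'
from h import *
f2=face-.001*x_-.0004*y_; M=np.c_[x_,y_,n_]
for g in(-3.5,-4.0):
    f0=force(10)@M; r.move_straight(f2+n_*(.084+g/1000),ori,v=.02); r.dwell(.4); f=force(20)@M; s=monitor.read_state()
    print(g,"act",((s["tool_pos"]-f2)@M*1000).round(2),"F",f.round(2),"dF",(f-f0).round(2),s["moment"].round(3),s["opening"],s["time"])
F=[camera("scene") for _ in range(6)]; d=np.median([q[1] for q in F],0); p=np.mean([q[0] for q in F],0).astype(np.uint8)
C=cloud("scene",d)-face; L=C@M; hsv=cv2.cvtColor(p,cv2.COLOR_BGR2HSV).astype(int); near=np.linalg.norm(C,axis=2)<.075
bl=near&(abs(hsv[...,0]-110)<15)&(hsv[...,1]>70)&(L[...,2]>-.01); Q=L[bl]
A=np.c_[Q[:,:2],np.ones(len(Q))]; print("blue",bl.sum(),np.percentile(Q,[1,50,99],axis=0).round(4).tolist(),np.linalg.lstsq(A,Q[:,2],rcond=None)[0],cv2.minAreaRect((Q[:,:2]*1000).astype(np.float32)))
P=C+face; P=P[(np.hypot(P[...,0]-.55,P[...,1]-.05)<.066)]
for nm,lo,hi in(("lid",.062,.078),("case",.108,.122)):
    T=P[(P[:,2]>lo)&(P[:,2]<hi)]; print(nm,cv2.minAreaRect((T[:,:2]*1000).astype(np.float32)))
cv2.imwrite("pics/m4.png",cv2.resize(p[125:225,296:416],None,fx=6,fy=6,interpolation=cv2.INTER_CUBIC)[:600])
E
```

```text
-3.5 act [ 5.000e-02 -2.000e-02  8.052e+01] F [ 0.49 -0.15  1.79] dF [ 0.22 -0.3   0.43] [-0.111  0.01  -0.098] 0.013486162145707904 21.4083
-4.0 act [ 5.000e-02 -0.000e+00  8.001e+01] F [ 0.92 -0.17  2.32] dF [0.25 0.02 0.17] [-0.066 -0.031 -0.013] 0.013387282819421134 22.5583
blue 130 [[-0.0267, -0.0244, -0.0051], [0.0142, -0.0066, -0.0001], [0.0306, 0.0227, 0.0009]] [-0.00990576 -0.01674914 -0.0004414 ] ((1.4104976654052734, -0.9359779357910156), (58.482181549072266, 48.04097366333008), 0.7545756101608276)
lid ((552.7827758789062, 51.0275993347168), (87.70184326171875, 69.89568328857422), 15.936912536621094)
case ((552.158203125, 49.38539123535156), (83.19078063964844, 63.48766326904297), 16.21533966064453)
```

View pics/m4.png

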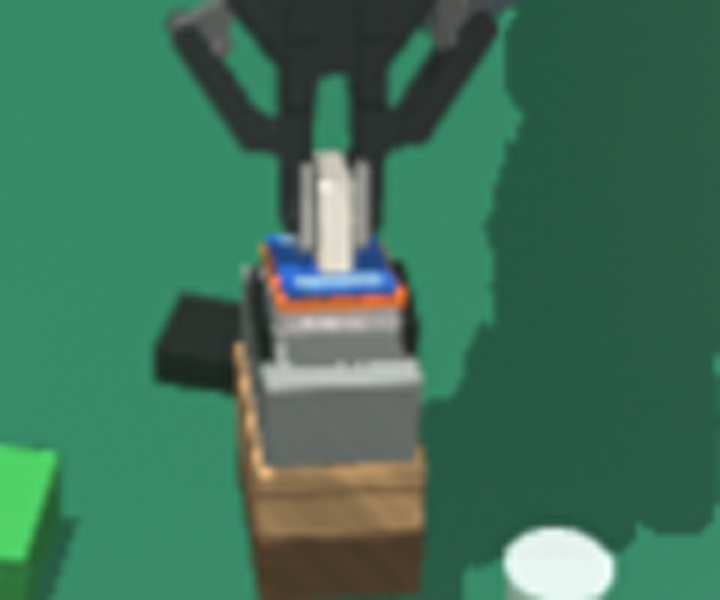

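The slide sits centred on the face, and force and geometry both put the face near half travel. I'll verify flushness with a small tilt sweep, since the push force is lowest at the matching slope.

```bash
cat >> h.py <<'E'
f2=face-.001*x_-.0004*y_
def pose(d,g): # d: extra slope, about the slide's bottom centre
    q=R.from_rotvec(-y_*d); return f2+n_*g/1000+q.apply(n_)*.084,(q*R.from_rotvec(ori)).as_rotvec()
E
python3 - <<'E'
from h import *
def m(k=20):
    f=[];mm=[]
    for _ in range(k): s=monitor.read_state(); f.append(s["force"]);mm.append(s["moment"]); r.dwell(.02)
    return np.mean(f,0),np.mean(mm,0)
for d in(0,.03,.015,-.015,-.03):
    out=[]
    for g in(1.5,-3.):
        p,o=pose(d,g); r.move_straight(p,o,v=.02); r.dwell(.2); out.append(m(18))
    df=out[1][0]-out[0][0]; dm=out[1][1]-out[0][1]
    print(d,"Fx,Fy,Fn",(df@np.c_[x_,y_,n_]).round(2),"My",round(dm@y_,3),"t",monitor.read_state()["time"])
E
```

```text
0 Fx,Fy,Fn [ 1.14 -0.15  2.09] My -0.303 t 24.6583
0.03 Fx,Fy,Fn [ 1.29 -0.17  2.52] My -0.251 t 26.4417
0.015 Fx,Fy,Fn [ 1.32 -0.09  2.34] My -0.198 t 28.2
-0.015 Fx,Fy,Fn [ 1.23 -0.45  2.55] My -0.339 t 29.9833
-0.03 Fx,Fy,Fn [ 1.14 -0.31  2.6 ] My -0.284 t 31.7417
```

```bash
python3 - <<'E'
from h import *
M=np.c_[x_,y_,n_]
p,o=pose(.003,1.5); r.move_straight(p,o,v=.02); r.dwell(.2); b=force(15)
p,o=pose(.003,-4.1); r.move_straight(p,o,v=.02); r.dwell(.4); f=force(15); s=monitor.read_state()
print(((f-b)@M).round(2),((s["tool_pos"]-p)@M*1000).round(2),s["opening"],s["grip_force"],s["time"])
F=[camera("scene") for _ in range(3)]; p=np.mean([q[0] for q in F],0).astype(np.uint8); t,_=camera("top")
cv2.imwrite("pics/m5.png",np.hstack([cv2.resize(p[130:200,311:391],(400,350),interpolation=cv2.INTER_CUBIC),cv2.resize(t[100:310,180:420],(400,350))]))
E
```

```text
[1.42 0.   2.91] [ 0.05 -0.02  0.04] 0.01353224142176631 39.42530572414398 33.6917
```

View pics/m5.png

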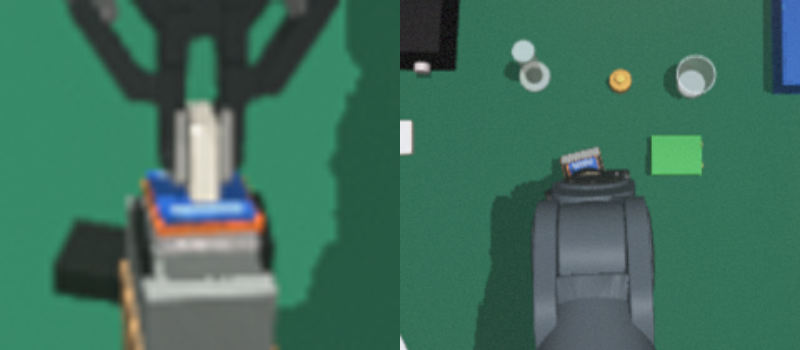

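The slide lies flush and centred on the face, and the stage and bystanders are in place. The push is about 2.9 N, which is roughly half travel, so I'm handing in.

```bash
python3 -c "
from cell import close_job; print(close_job())"
```

```text
the job is handed in; nothing more can be done
None
```

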